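# Seat the printing block on its registration pins

### The job

The carved printing block lies askew on top of the printing board's two brass registration pins. Using only the fingertips, nudge it sideways (the metal fence is there to square it against) until both of its holes drop over the pins and it lies flat on the board. Do not lift the block or tip it up, and leave the ink bottle, the water cup and the seal stone standing where they are.

Things in the scene. Friction and masses are not known exactly. Their poses are not given: they have to be found in the camera images.
- board: Fixed plywood printing board, 220 (its x) by 300 (its y) by 18 mm thick, on the table; place and yaw vary. Origin: centre of its underside; z up, top face at z = 18 mm; +x points away from the robot, to the fence. Two brass pins stand on it. Thin red lines painted on it outline the block's home: x = -45 to +95, y = -135 to +25 mm (the fence is the fourth side).
- fence (a point): Middle of the inner top edge of the aluminium fence along the board's +x edge, at (95, 0, 40) mm in the board frame. The fence is 15 mm wide, as long as the board and rises 22 mm above it; its inner face is the plane x = +95 mm. The block's corner can stick on the fence as it squares up: a push of up to about 18 N may be needed; sliding takes 2 to 5 N.
- pin_near (a point): Top centre of the brass pin nearer the robot, at (-5, -75, 28) mm in the board frame. Pin 10 mm in diameter, 10 mm high above the board; its upper 4 mm tapers to a 4 mm flat tip. Axes as the board.
- pin_far (a point): Top centre of the other, equal brass pin, nearer the fence, at (55, -75, 28) mm in the board frame.
- block: Loose brown wooden printing block, 140 (its x) by 160 (its y) by 16 mm thick, about 0.25 kg. Origin: centre of its underside; z up. Two 14 mm through holes, each in a white painted square. It starts turned up to 7 degrees to the board, 13 to 25 mm short of home in board x (clear of the fence), 25 to 45 mm off home in board +y, tilted 4 degrees: +y edge on the board, the rest up on the pins.
- home (a point): Where the block's origin belongs: (25, -55, 18) mm in the board frame, block axes parallel to the board's, its +x side then along the fence; about 2 mm of play on the pins. With the block square against the fence, both holes are in line with the pins in board x: slid along the fence in board -y it drops about 10 mm onto them and they stop it.
- hole_near (a point): Centre, at the underside, of the block's hole nearer the robot: (-30, -20, 0) mm in the block frame. It belongs over pin_near.
- hole_far (a point): Centre, at the underside, of the block's hole nearer the fence: (30, -20, 0) mm in the block frame. It belongs over pin_far.
- ink: Black ink bottle with grey cap, 56 mm diameter, 115 mm high, standing loose on the table beside the board. Origin: centre of its underside. Leave alone.
- cup: Grey-green ceramic water cup, 72 mm diameter, 60 mm high, standing loose on the table beside the board. Origin: centre of its underside. Leave alone.
- seal: Dark red stone seal, a square block, 34 by 34 by 55 mm, standing loose on the table beside the board. Origin: centre of its underside. Leave alone.
Things that resemble listed ones, but are neither listed nor needed, are in the scene too. What is meant by the block is not pink, and is the larger of those in its own colour.

How it is judged:
By the outcome, as a careful person would: the job done as asked, in the order asked, and still so for the second after the job is handed in, with the robot touching nothing.
It also fails if it takes over 51 s, if anything falls off the work surface, if the arm or the gripper's body presses on something with over 40 N, if the wrist force passes 120 N, or if a joint passes its speed limit or range.

### The arm

A 6-joint arm with a two-finger parallel gripper is mounted at the origin on the work surface. World frame = base frame: x ahead of the robot, y to its left, z up, the work surface at z = 0. Lengths are in m, angles in rad, forces in N, time in s.
With the tool pointing down it reaches from about 0.425 to 0.95 m from the base axis. Payload 3.5 kg.
Tool frame: the origin (TCP) lies on the centre line of the jaws, within the pads' length; the fingertips stand 17 mm ahead of it and the grasp point (between the pads) lies 2 mm behind it; z points along the fingers, y is the line along which they close (so a half turn about z gives the same grasp; the last joint's range is limited). The gripper opens to 85 mm and grips with 20 to 120 N. Pads are 22 mm wide; open, the fingers measure 114 mm over their backs; the gripper's body (76 mm by 85 mm) begins 54 mm behind the grasp point. The pads swing forward as they close: fully open they stand 13 mm farther back than shut.
Start: joints at [1.125, 0.286, 1.577, -0, 1.279, -0.15], TCP at [0.197, 0.646, 0.248] pointing down, gripper open.
Joint ranges: [-2.77, 2.77], [-0.9, 2.22], [0.21, 2.48], [-1.53, 4.67], [0.24, 2.81], [-2.84, 2.84]. Speed limits (rad/s): [2.79, 2.79, 3.14, 3.14, 3.14, 3.14].

### API

Orientations are given as a unit quaternion [x, y, z, w].
In Python, from plant import ctrl gives the robot as it stands. The module is installed in compiled form; this text tells all that it offers.
- The arm moves only by the tool drive_tool, never from a script. Its argument "moves" is a list of rows, each a list of 3 entries, a list of its own where there are three numbers: the turn, a rotation vector about the tool's x, y, z in rad, then the shift along the tool's x, y, z in m, then the finger opening in m, from 0 to 0.0854. A call has 1 to 5 rows; each row shifts and turns the commanded pose from where the row before left it, along the tool's axes as they then stand; what a row does not reach is not made up. A row lasts 1/8 s, in which the tool goes at most 62.5 mm and 10.7 degrees, less where a joint would pass 70% of its speed; a pose out of reach is approached as far as the arm can. A call with a gripper value outside its range is refused whole. The fingers move at their own pace and stop on an object; "grip_force" is the grip in N (left out, the last holds). Time passes only in rows, so rows that do not move let the fingers close. It gives the time, the measured TCP pose, the force, the opening and the grip force at its end, in the units of the state.
- ctrl.get_state(): the state, without advancing time (a new reading comes with each control period).
- ctrl.read_camera(name): name is "scene" or "top" or "wrist"; returns a dict with "image" (420x560x3 uint8, red, green, blue), "fx", "fy", "cx", "cy" (pixels), "R" (3x3) and "t" (3): a world point X has camera coordinates R X + t. Camera axes: x right, y down, z forward; pixel columns grow to the right and rows downward; lengths in m; the calibration is good to about 2 mm. A picture is of the moment at which its call begins. There is no depth.
- ctrl.sign_off(): hands the job in; it is judged then, once.
The state is a dict: "time": time; "qpos": joint angles; "dq": joint speeds; "joint_efforts": joint torques, N m; "eef_pos": TCP position; "tcp_rot": TCP orientation; "contact_force": force on the tool from outside, world axes, zero at the start; "wrist_torque": the same for the moment, N m; "opening": opening from 0.0 (shut) to 1.0 (fully open); "finger_force": force on a finger pad.
Only numpy, scipy, OpenCV 4.12 (cv2) and the standard library are available. Lean on these libraries where they do the work, as an engineer would, in place of code of your own. Each camera call takes 0.05 s, during which the arm holds its last target. There are 200 camera calls.

## Working session

There is one attempt and no reset: what is moved stays moved. The work goes in short steps, Python scripts to look and compute and a tool call to move; the robot and the scene stay as the last step left them, time stands still between calls to the robot, and variables do not carry over. Pictures are saved under pics/ and viewed, at most 10 in all, crops included, and the job is handed in when it is done.

Besides the shell and the picture viewer there is one more tool, called after "Request:" as name(argument=value, ...), one argument or row to a line, values as JSON. drive_tool: Moves the arm, as the interface text tells. Its arguments: {"type":"object","properties":{"moves":{"type":"array","items":{"type":"array"}},"grip_force":{"type":"number"}},"required":["moves"]}

```bash
mkdir -p pics; python3 - <<'E'
from plant import ctrl
import cv2
for n in ("top","scene"):
    c=ctrl.read_camera(n); cv2.imwrite(f"pics/{n}0.png",c["image"][:,:,::-1])
    print(n,c["fx"],c["cx"],c["cy"],c["R"],c["t"])
s=ctrl.get_state(); print(s)
E
```

```text
top 495.6849231596613 280.59813132081865 206.080602920551 [[ 2.52805989e-03 -9.99916718e-01 -1.26556474e-02]
 [-9.83423032e-01 -1.91370836e-04 -1.81325960e-01]
 [ 1.81308437e-01  1.29042581e-02 -9.83341614e-01]] [0.03570331 0.50394235 0.98557153]
scene 415.5563530010519 276.11221731573033 207.9554785147664 [[-0.33843404  0.94087211 -0.01490243]
 [ 0.6890085   0.2369898  -0.68491103]
 [-0.64088196 -0.2420651  -0.7284743 ]] [ 0.16578933 -0.32093704  1.23002229]
{'time': 0.1, 'qpos': array([ 1.12498130e+00,  2.87125577e-01,  1.57808496e+00,  7.06190938e-06,
        1.27860626e+00, -1.49986837e-01]), 'dq': array([-0.00133642, -0.00246533, -0.00435598,  0.00175086,  0.00105006,
        0.00063118]), 'joint_efforts': array([ 1.09204455e-03, -4.07297730e+01, -2.93698758e+01, -1.54878403e-04,
        3.46834509e-03,  3.57083536e-05]), 'eef_pos': array([0.19649259, 0.64516036, 0.24702369]), 'tcp_rot': array([ 1.47376243e-01,  9.89079879e-01, -1.06209795e-03, -3.29640133e-04]), 'contact_force': array([-0.06748768, -0.0023875 , -0.90223633]), 'wrist_torque': array([ 0.0052767 ,  0.00386559, -0.07454231]), 'finger_force': 0.0, 'opening': 1.0026800403183134}
```

View pics/top0.png

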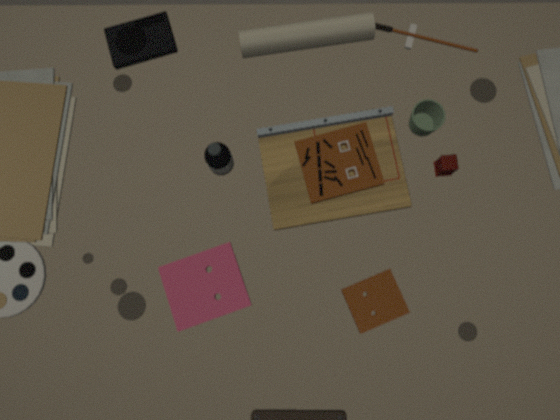

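View pics/scene0.png

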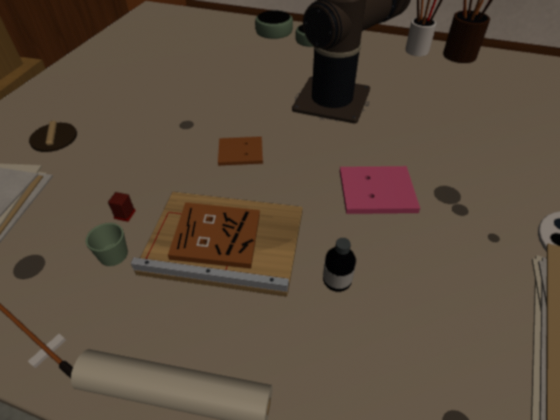

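The top image shows three candidates: the brown carved block on the board at (340,163), a small brown plate at (375,300), and a pink plate at (205,287). I choose the one at (340,163), since it is the larger brown one. The ink bottle is at (218,157), the cup at (427,117) and the seal at (446,165). I'll check with one close crop.

```bash
python3 - <<'E'
import cv2,numpy as np
i=cv2.imread("pics/top0.png")[95:235,250:420]
i=cv2.resize(i,None,fx=4.4,fy=4.25,interpolation=cv2.INTER_CUBIC)
i=np.clip(i.astype(float)*1.8,0,255).astype(np.uint8)
cv2.imwrite("pics/crop0.png",i);print(i.shape)
E
```

```text
(595, 748, 3)
```

View pics/crop0.png

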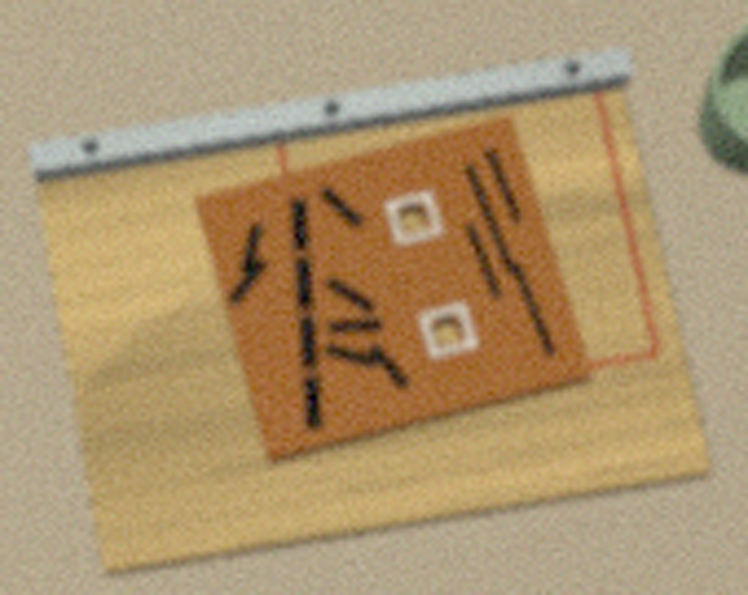

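The crop confirms it: a carved brown block with two white-squared holes at crop (413,217) and (448,330), on the board with the fence at the top. Block corners are at crop (197,197), (513,118), (592,378), (270,460). Next I fit the poses.

```bash
cat > h.py <<'E'
import numpy as np
from scipy.optimize import least_squares
from scipy.spatial.transform import Rotation as Ro
def proj(c,X):
    p=np.atleast_2d(X)@np.array(c["R"]).T+c["t"]
    return np.c_[c["fx"]*p[:,0]/p[:,2]+c["cx"],c["fy"]*p[:,1]/p[:,2]+c["cy"]]
def fit(c,pts,uv,z,roll,x0):
    "pose x,y,yaw of body with pts (mm); z mm of origin, roll rad about own x"
    P=lambda q:Ro.from_euler('ZX',[q[2],roll]).apply(np.array(pts)*1e-3)+[q[0],q[1],z*1e-3]
    r=least_squares(lambda q:(proj(c,P(q))-uv).ravel(),x0)
    return r.x,r.fun.reshape(-1,2)
def rel(b,k):
    "block pose k in board frame b: mm, mm, deg"
    d=Ro.from_euler('z',-b[2]).apply([k[0]-b[0],k[1]-b[1],0])*1e3
    return np.r_[d[:2],np.degrees(k[2]-b[2])]
E
python3 - <<'E'
from plant import ctrl
from h import *
c=ctrl.read_camera("top")
cv=lambda a:np.array(a)/[4.4,4.25]+[249.6,94.6]
np.set_printoptions(precision=4,suppress=True)
b,r=fit(c,[(-110,150,18),(-110,-150,18),(-45,-135,18),(110,150,40),(110,-150,40)],cv([(105,572),(708,472),(655,355),(30,145),(632,50)]),0,0,[.75,-.1,.1])
print(b,r)
al=np.radians(-4)
# +y edge on board: origin z = 18+80*sin4
for roll in (-al,al):
    k,r=fit(c,[(70,80,16),(70,-80,16),(-70,-80,16),(-70,80,16),(30,-20,16),(-30,-20,16)],cv([(197,197),(513,118),(592,378),(270,460),(413,217),(448,330)]),18+80*np.sin(.0698),roll,[.75,-.1,.1])
    print(k,rel(b,k));print(r)
from scipy.spatial.transform import Rotation as R
s=ctrl.get_state();print(R.from_quat(s["tcp_rot"]).as_matrix(),s["time"])
for n,uv,z in(("ink",(220,160),.0),("cup",(427,117),.03),("seal",(446,165),.03)):
    print(n,least_squares(lambda q:(proj(c,[q[0],q[1],z])[0]-uv),[.75,0]).x)
E
```

```text
[ 0.5924 -0.0766  0.1672] [[-0.5558  0.1528]
 [ 1.2094  0.568 ]
 [ 0.0371 -0.0082]
 [-0.2156 -0.4587]
 [-0.4878 -0.3371]]
[ 0.6009 -0.0862  0.2655] [  6.8188 -10.8509   5.6304]
[[-0.3467 -1.0189]
 [-1.2675  0.5526]
 [-0.0463  0.0995]
 [ 0.8335 -0.793 ]
 [ 0.373   0.7801]
 [ 0.4148  0.4329]]
[ 0.6012 -0.0877  0.2478] [  6.8757 -12.3702   4.6179]
[[-0.3426 -0.0343]
 [-0.0336 -0.6682]
 [ 0.2905 -0.2022]
 [-0.4867 -0.1598]
 [ 0.4928  0.5977]
 [ 0.0747  0.4433]]
[[-0.9566  0.2915 -0.0009]
 [ 0.2915  0.9566 -0.0018]
 [ 0.0003 -0.0019 -1.    ]] 0.15
ink [0.6163 0.1717]
cup [ 0.7043 -0.2819]
seal [ 0.5963 -0.3169]
```

Request:
drive_tool(
  moves=[
    [[0,0,0],[-0.047,-0.03,0],0.085],
    [[0,0,0],[-0.047,-0.03,0],0.085],
    [[0,0,0],[-0.047,-0.03,0],0.085],
    [[0,0,0],[-0.047,-0.03,0],0.085],
    [[0,0,0],[-0.047,-0.03,0],0.085],
  ],
)

```text
time: 0.78
eef_pos: [0.3785, 0.4321, 0.2481]
tcp_rot: [0.147, 0.989, -0.0, -0.0]
contact_force: [-0.5, 1.2, 0.6]
opening: 0.996
finger_force: 0.0
```

Request:
drive_tool(
  moves=[
    [[0,0,0],[-0.047,-0.03,0],0.085],
    [[0,0,0],[-0.047,-0.03,0],0.085],
    [[0,0,0],[-0.023,-0.052,0],0.085],
    [[0,0,0],[-0.023,-0.052,0],0.085],
    [[0,0,0],[-0.023,-0.052,0],0.085],
  ],
)

```text
time: 1.4
eef_pos: [0.4706, 0.1777, 0.2481]
tcp_rot: [0.147, 0.989, -0.0, -0.0]
contact_force: [0.3, -0.7, -0.3]
opening: 0.997
finger_force: 0.0
```

Request:
drive_tool(
  moves=[
    [[0,0,0],[-0.023,-0.052,0],0.085],
    [[0,0,0],[-0.023,-0.052,0],0.085],
    [[0,0,0],[-0.023,-0.052,0],0.085],
    [[0,0,0],[-0.023,-0.052,0],0.085],
    [[0,0,0],[-0.023,-0.052,0],0.085],
  ],
)

```text
time: 2.02
eef_pos: [0.5047, -0.1045, 0.2482]
tcp_rot: [0.147, 0.989, 0.0, 0.0]
contact_force: [0.0, 0.9, 0.2]
opening: 0.991
finger_force: 0.0
```

Request:
drive_tool(
  moves=[
    [[0,0,-0.154],[0,0,0.03],0.085],
    [[0,0,-0.154],[0,0,0.03],0.085],
    [[0,0,-0.154],[0,0,0.03],0.085],
    [[0,0,0],[0,0,0],0.085],
  ],
)

```text
time: 2.52
eef_pos: [0.5029, -0.102, 0.1554]
tcp_rot: [-0.082, 0.997, 0.002, -0.003]
contact_force: [-0.1, -0.3, 0.9]
opening: 0.995
finger_force: 0.0
```

```bash
cat >> h.py <<'E'
B=np.array([.5924,-.0766,.1672])
def tcp():
    from plant import ctrl
    s=ctrl.get_state();p=s["eef_pos"];M=Ro.from_quat(s["tcp_rot"]).as_matrix()
    bp=Ro.from_euler('z',-B[2]).apply([p[0]-B[0],p[1]-B[1],p[2]])*1e3
    print("t",s["time"],"board mm",bp.round(1),"yaw-board",round(np.degrees(np.arctan2(M[1,0],M[0,0])-B[2]),2),"zaxis",M[:,2].round(4),"F(board)",Ro.from_euler('z',-B[2]).apply(s["contact_force"]).round(1))
E
python3 -c "
from h import *;tcp()"
```

```text
t 2.525 board mm [-92.5 -10.1 155.4] yaw-board -180.17 zaxis [-0.0062  0.0026 -1.    ] F(board) [-0.2 -0.3  0.9]
```

Request:
drive_tool(
  moves=[
    [[0,0,0],[0,0,0.05],0.085],
    [[0,0,0],[0,0,0.05],0.085],
    [[0,0,0],[0,0,0.008],0.085],
    [[0,0,0],[0,0,0],0.085],
  ],
)

```text
time: 3.02
eef_pos: [0.506, -0.103, 0.0517]
tcp_rot: [-0.083, 0.997, -0.0, 0.001]
contact_force: [-0.4, 0.3, -0.2]
opening: 0.996
finger_force: 0.0
```

```bash
python3 - <<'E'
from h import *; from plant import ctrl; import cv2
tcp()
c=ctrl.read_camera("scene")["image"][170:300,110:320,::-1]
cv2.imwrite("pics/s1.png",np.clip(cv2.resize(c,None,fx=3.8,fy=3.8,interpolation=2)*1.6,0,255).astype('uint8'))
E
```

```text
t 3.025 board mm [-89.6 -11.7  51.7] yaw-board -180.11 zaxis [ 1.5e-03 -7.0e-04 -1.0e+00] F(board) [-0.3  0.3 -0.2]
```

View pics/s1.png

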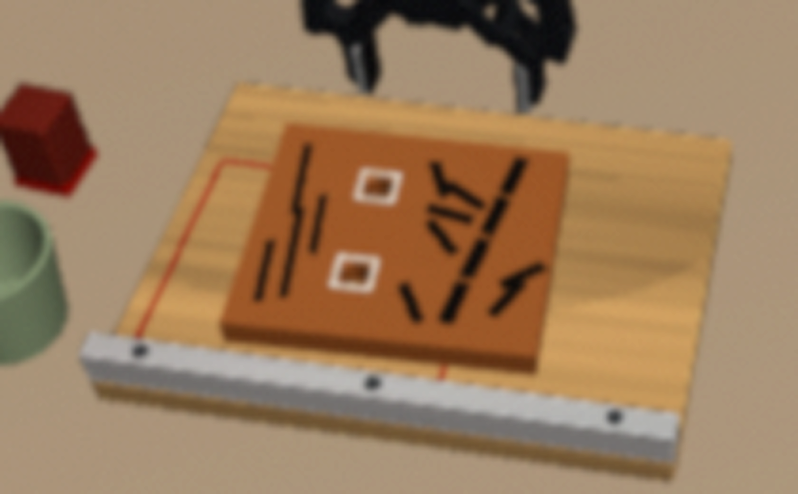

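The picture shows both open fingertips over the board's near strip (crop (367,90) and (525,110)), clear of the block's near side. I'll feel downward for the board.

Request:
drive_tool(
  moves=[
    [[0,0,0],[0,0,0.008],0.085],
    [[0,0,0],[0,0,0.003],0.085],
    [[0,0,0],[0,0,0],0.085],
  ],
)

```text
time: 3.45
eef_pos: [0.505, -0.1027, 0.0395]
tcp_rot: [-0.083, 0.997, -0.0, 0.0]
contact_force: [-0.0, 0.2, 1.0]
opening: 0.995
finger_force: 0.0
```

Request:
drive_tool(
  moves=[
    [[0,0,0],[0,0,0.003],0.085],
    [[0,0,0],[0,0,0],0.085],
  ],
)

```text
time: 3.7
eef_pos: [0.5048, -0.1026, 0.0361]
tcp_rot: [-0.083, 0.997, 0.0, -0.0]
contact_force: [-0.8, -1.0, 0.4]
opening: 0.996
finger_force: 0.0
```

Request:
drive_tool(
  moves=[
    [[0,0,0],[0,0,0.003],0.085],
    [[0,0,0],[0,0,0],0.085],
  ],
)

```text
time: 3.95
eef_pos: [0.5047, -0.1026, 0.033]
tcp_rot: [-0.083, 0.997, 0.0, -0.0]
contact_force: [0.5, -0.4, -0.9]
opening: 1.0
finger_force: 0.0
```

No contact yet, so the open tips stand only about 4 mm ahead of the TCP. I'll go 6 mm lower.

Request:
drive_tool(
  moves=[
    [[0,0,0],[0,0,0.003],0.085],
    [[0,0,0],[0,0,0],0.085],
  ],
)

```text
time: 4.2
eef_pos: [0.5047, -0.1026, 0.03]
tcp_rot: [-0.083, 0.997, 0.0, -0.0]
contact_force: [0.2, 0.3, 0.7]
opening: 0.996
finger_force: 0.0
```

Request:
drive_tool(
  moves=[
    [[0,0,0],[0,0,0.003],0.085],
    [[0,0,0],[0,0,0],0.085],
  ],
)

```text
time: 4.45
eef_pos: [0.5047, -0.1026, 0.027]
tcp_rot: [-0.083, 0.997, 0.0, -0.0]
contact_force: [-0.2, 0.9, -0.5]
opening: 0.993
finger_force: 0.0
```

```bash
python3 -c "
from h import *;tcp()"
```

```text
t 4.45 board mm [-90.8 -11.   27. ] yaw-board -180.06 zaxis [-6.e-04  3.e-04 -1.e+00] F(board) [-0.   1.  -0.5]
```

Request:
drive_tool(
  moves=[
    [[0,0,0],[-0.004,0,0],0.085],
    [[0,0,0],[-0.004,0,0],0.085],
    [[0,0,0],[-0.003,0,0],0.085],
    [[0,0,0],[-0.003,0,0],0.085],
  ],
)

```text
time: 4.95
eef_pos: [0.5185, -0.1002, 0.0272]
tcp_rot: [-0.083, 0.997, 0.0, -0.001]
contact_force: [-2.6, 0.7, 1.7]
opening: 0.995
finger_force: 1.5
```

Request:
drive_tool(
  moves=[
    [[0,0,0],[-0.003,0,0],0.085],
    [[0,0,0],[-0.003,0,0],0.085],
    [[0,0,0],[-0.003,0,0],0.085],
  ],
)

```text
time: 5.32
eef_pos: [0.5276, -0.0987, 0.0271]
tcp_rot: [-0.083, 0.997, 0.0, -0.0]
contact_force: [-2.3, 1.2, 0.1]
opening: 0.996
finger_force: 1.0
```

Request:
drive_tool(
  moves=[
    [[0,0,0],[-0.003,0,0],0.085],
    [[0,0,0],[-0.003,0,0],0.085],
    [[0,0,0],[0,0,0],0.085],
  ],
)

```text
time: 5.7
eef_pos: [0.5343, -0.0981, 0.0275]
tcp_rot: [-0.083, 0.997, -0.0, 0.001]
contact_force: [-0.2, 0.3, 0.2]
opening: 0.997
finger_force: 0.1
```

```bash
python3 - <<'E'
from h import *; from plant import ctrl; import cv2
tcp()
c=ctrl.read_camera("top")["image"][95:235,250:420,::-1]
cv2.imwrite("pics/c1.png",np.clip(cv2.resize(c,None,fx=4.4,fy=4.25,interpolation=2)*1.8,0,255).astype('uint8'))
E
```

```text
t 5.7 board mm [-60.9 -11.5  27.5] yaw-board -180.07 zaxis [ 1.6e-03 -5.0e-04 -1.0e+00] F(board) [-0.1  0.3  0.2]
```

View pics/c1.png

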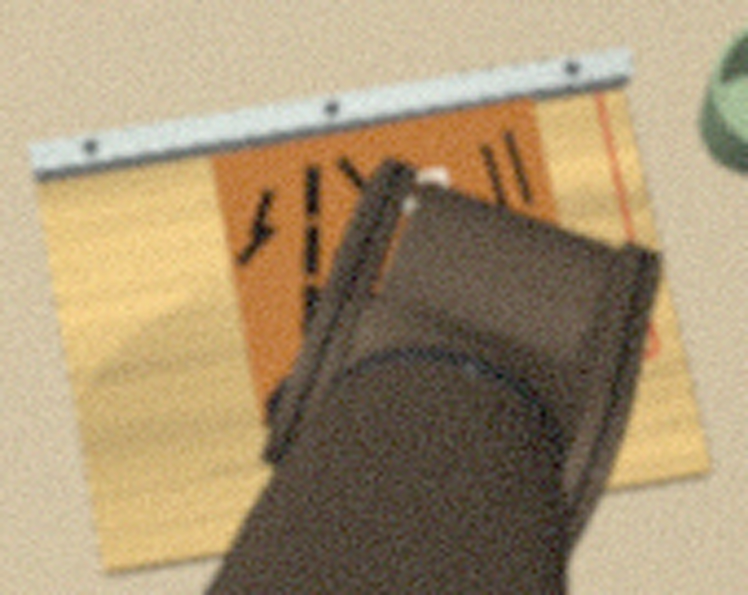

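The arm hides the near half. The block's far edge runs from (212,155) to (537,97), nearly at the fence and almost parallel to it. I'll keep pushing gently until the force rises.

Request:
drive_tool(
  moves=[
    [[0,0,0],[-0.002,0,0],0.085],
    [[0,0,0],[-0.002,0,0],0.085],
    [[0,0,0],[0,0,0],0.085],
  ],
)

```text
time: 6.12
eef_pos: [0.5377, -0.0973, 0.0274]
tcp_rot: [-0.083, 0.997, -0.0, 0.0]
contact_force: [-2.2, -0.3, 2.5]
opening: 1.0
finger_force: 1.1
```

Request:
drive_tool(
  moves=[
    [[0,0,0],[-0.001,0,0],0.085],
    [[0,0,0],[0,0,0],0.085],
  ],
)

```text
time: 6.38
eef_pos: [0.5385, -0.0971, 0.0274]
tcp_rot: [-0.083, 0.997, -0.0, -0.0]
contact_force: [-3.2, -0.1, 2.9]
opening: 0.997
finger_force: 1.5
```

```bash
python3 -c "
from h import *;tcp()"
```

```text
t 6.375 board mm [-56.6 -11.2  27.4] yaw-board -180.06 zaxis [-1.e-04 -1.e-04 -1.e+00] F(board) [-3.2  0.4  2.9]
```

Request:
drive_tool(
  moves=[
    [[0,0,0],[-0.001,0,0],0.085],
    [[0,0,0],[0,0,0],0.085],
  ],
)

```text
time: 6.62
eef_pos: [0.5396, -0.0969, 0.0274]
tcp_rot: [-0.083, 0.997, -0.0, 0.0]
contact_force: [-3.3, -0.7, 1.9]
opening: 0.992
finger_force: 1.5
```

Request:
drive_tool(
  moves=[
    [[0,0,0],[-0.001,0,0],0.085],
    [[0,0,0],[0,0,0],0.085],
  ],
)

```text
time: 6.88
eef_pos: [0.5398, -0.0969, 0.0273]
tcp_rot: [-0.083, 0.997, 0.0, -0.001]
contact_force: [-5.6, -1.4, 4.2]
opening: 0.998
finger_force: 2.9
```

Request:
drive_tool(
  moves=[
    [[0,0,0],[-0.001,0,0],0.085],
    [[0,0,0],[0,0,0],0.085],
  ],
)

```text
time: 7.12
eef_pos: [0.5399, -0.0969, 0.0273]
tcp_rot: [-0.083, 0.997, 0.0, -0.002]
contact_force: [-8.6, -2.2, 6.2]
opening: 0.994
finger_force: 4.6
```

Request:
drive_tool(
  moves=[
    [[0,0,0],[-0.002,0,0],0.085],
    [[0,0,0],[0,0,0],0.085],
  ],
)

```text
time: 7.38
eef_pos: [0.54, -0.0968, 0.0272]
tcp_rot: [-0.084, 0.996, 0.0, -0.005]
contact_force: [-16.0, -4.2, 12.3]
opening: 0.993
finger_force: 8.1
```

Request:
drive_tool(
  moves=[
    [[0,0,0],[-0.002,0,0],0.085],
    [[0,0,0],[0,0,0],0.085],
  ],
)

```text
time: 7.62
eef_pos: [0.54, -0.0968, 0.0271]
tcp_rot: [-0.084, 0.996, 0.001, -0.008]
contact_force: [-22.3, -6.1, 17.3]
opening: 0.997
finger_force: 11.5
```

```bash
python3 - <<'E'
from h import *; from plant import ctrl; import cv2
tcp()
c=ctrl.read_camera("scene")["image"][170:300,110:320,::-1]
cv2.imwrite("pics/s2.png",np.clip(cv2.resize(c,None,fx=3.8,fy=3.8,interpolation=2)*1.6,0,255).astype('uint8'))
E
```

```text
t 7.625 board mm [-55.  -11.2  27.1] yaw-board -179.96 zaxis [-1.620e-02 -2.000e-04 -9.999e-01] F(board) [-23.   -2.3  17.3]
```

View pics/s2.png

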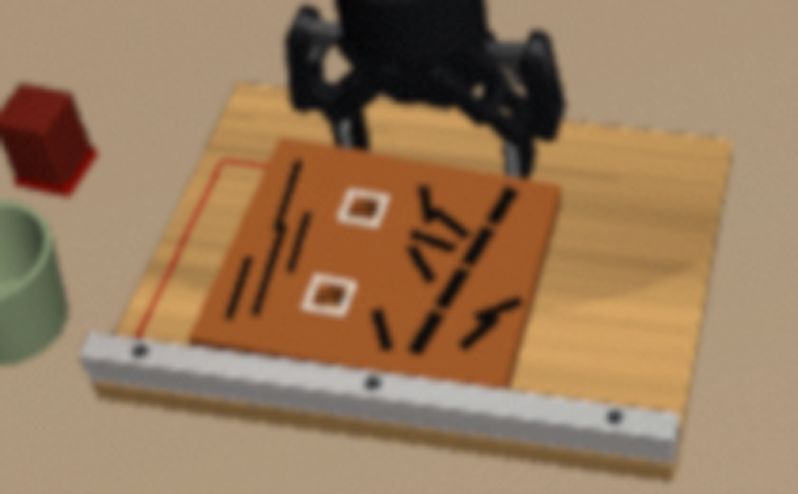

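The block's far edge now lies flush along the fence, from (193,343) to (510,388), so it is squared. Next I retract, go over, and turn the jaws parallel to board x on the +y side.

Request:
drive_tool(
  moves=[
    [[0,0,0],[0.012,0,0],0.085],
    [[0,0,0],[0.013,0,0],0.085],
    [[0,0,0],[0,0,0],0.085],
    [[0,0,0],[0,0,-0.035],0.085],
    [[0,0,0],[0,0,-0.035],0.085],
  ],
)

```text
time: 8.3
eef_pos: [0.521, -0.0998, 0.0978]
tcp_rot: [-0.083, 0.997, 0.0, 0.0]
contact_force: [0.9, -0.8, 0.4]
opening: 0.997
finger_force: 0.0
```

Request:
drive_tool(
  moves=[
    [[0,0,0],[-0.03,0.034,0],0.085],
    [[0,0,0],[-0.03,0.034,0],0.085],
    [[0,0,0],[-0.03,0.034,0],0.085],
    [[0,0,0.175],[0,0,0],0.085],
    [[0,0,0.175],[0,0,0],0.085],
  ],
)

```text
time: 8.93
eef_pos: [0.5935, 0.0166, 0.0973]
tcp_rot: [0.094, 0.996, 0.0, 0.001]
contact_force: [-0.2, 0.7, -0.4]
opening: 0.996
finger_force: 0.0
```

Request:
drive_tool(
  moves=[
    [[0,0,0.175],[0,0,0],0.085],
    [[0,0,0.175],[0,0,0],0.085],
    [[0,0,0.175],[0,0,0],0.085],
    [[0,0,0.175],[0,0,0],0.085],
    [[0,0,0.175],[0,0,0],0.085],
  ],
)

```text
time: 9.55
eef_pos: [0.5932, 0.0158, 0.0974]
tcp_rot: [0.507, 0.862, 0.0, 0.001]
contact_force: [0.3, -0.8, 0.5]
opening: 0.991
finger_force: 0.0
```

Request:
drive_tool(
  moves=[
    [[0,0,0.175],[0,0,0],0.085],
    [[0,0,0.17],[0,0,0],0.085],
    [[0,0,0],[0,0,0],0.085],
  ],
)

```text
time: 9.93
eef_pos: [0.5931, 0.0157, 0.0973]
tcp_rot: [0.645, 0.764, 0.0, 0.0]
contact_force: [0.4, 0.1, -0.3]
opening: 0.994
finger_force: 0.0
```

```bash
python3 - <<'E'
from h import *; from plant import ctrl; import cv2
tcp()
c=ctrl.read_camera("top")["image"][95:235,250:420,::-1]
cv2.imwrite("pics/c2.png",np.clip(cv2.resize(c,None,fx=4.4,fy=4.25,interpolation=2)*1.8,0,255).astype('uint8'))
E
```

```text
t 9.925 board mm [16.1 90.9 97.3] yaw-board 90.11 zaxis [ 9.e-04  1.e-04 -1.e+00] F(board) [ 0.4  0.  -0.3]
```

View pics/c2.png

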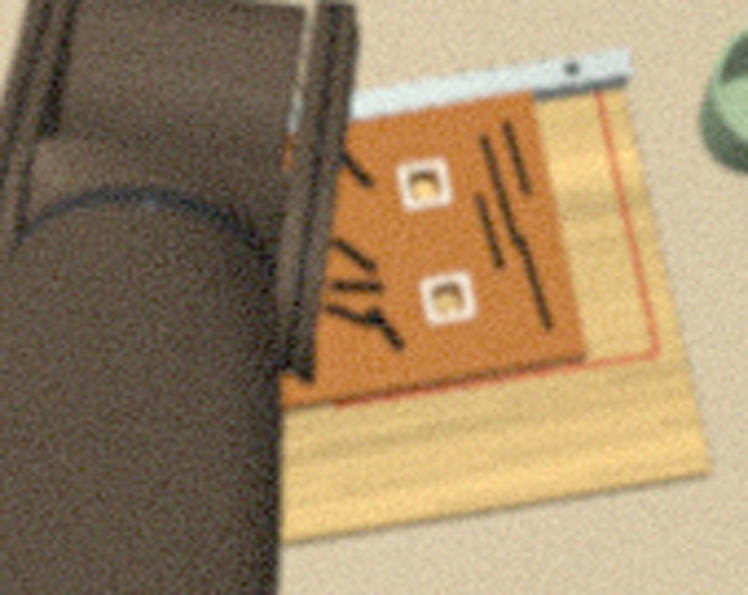

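The block's visible corners are at (537,97) and (584,360), its holes at (426,184) and (448,298), and its near edge lies along the red line. I'll fit it and check the finger clearance on the +y side.

```bash
python3 - <<'E'
from h import *; from plant import ctrl
c=ctrl.read_camera("top")
cv=lambda a:np.array(a)/[4.4,4.25]+[249.6,94.6]
k,r=fit(c,[(70,-80,16),(-70,-80,16),(30,-20,16),(-30,-20,16)],cv([(537,97),(584,360),(426,184),(448,298)]),18+80*np.sin(.0698),-.0698,[.75,-.1,.1])
print(rel(B,k),r.round(2))
E
```

```text
[ 25.54136525 -17.97333565  -2.29174592] [[ 0.15 -0.89]
 [-0.01  0.09]
 [ 0.33  0.36]
 [-0.46  0.43]]
```

Request:
drive_tool(
  moves=[
    [[0,0,0],[0,0.004,0.035],0.085],
    [[0,0,0],[0,0,0.03],0.085],
    [[0,0,0],[0,0,0.006],0.085],
    [[0,0,0],[-0.005,0,0],0.085],
    [[0,0,0],[-0.005,0,0],0.085],
  ],
)

```text
time: 10.65
eef_pos: [0.5996, 0.0057, 0.028]
tcp_rot: [0.645, 0.764, 0.001, 0.001]
contact_force: [1.2, 0.1, 0.3]
opening: 0.994
finger_force: 0.0
```

Request:
drive_tool(
  moves=[
    [[0,0,0],[-0.003,0,0],0.085],
    [[0,0,0],[-0.003,0,0],0.085],
    [[0,0,0],[-0.003,0.0003,0],0.085],
    [[0,0,0],[-0.003,0.0003,0],0.085],
  ],
)

```text
time: 11.15
eef_pos: [0.6005, -0.0042, 0.0269]
tcp_rot: [0.646, 0.764, 0.001, -0.001]
contact_force: [-2.8, 6.1, 6.2]
opening: 0.995
finger_force: 3.6
```

Request:
drive_tool(
  moves=[
    [[0,0,0],[-0.003,0.0003,0],0.085],
    [[0,0,0],[-0.003,0.0003,0],0.085],
    [[0,0,0],[-0.003,0.0003,0],0.085],
    [[0,0,0],[-0.003,0.0003,0],0.085],
  ],
)

```text
time: 11.65
eef_pos: [0.6028, -0.0149, 0.0267]
tcp_rot: [0.645, 0.764, 0.0, -0.003]
contact_force: [-3.6, 5.9, 4.3]
opening: 0.998
finger_force: 3.6
```

```bash
python3 -c "
from h import *;tcp()"
```

```text
t 11.65 board mm [20.5 59.1 26.7] yaw-board 90.05 zaxis [-0.0038  0.0036 -1.    ] F(board) [-2.6  6.4  4.3]
```

Request:
drive_tool(
  moves=[
    [[0,0,0],[-0.003,0,0],0.085],
    [[0,0,0],[-0.003,0,0],0.085],
    [[0,0,0],[-0.003,0,0],0.085],
    [[0,0,0],[-0.003,0,0],0.085],
  ],
)

```text
time: 12.15
eef_pos: [0.6048, -0.0269, 0.0266]
tcp_rot: [0.645, 0.764, 0.0, -0.002]
contact_force: [-3.9, 7.7, 5.7]
opening: 0.994
finger_force: 4.1
```

Request:
drive_tool(
  moves=[
    [[0,0,0],[-0.002,0,0],0.085],
    [[0,0,0],[-0.002,0,0],0.085],
    [[0,0,0],[-0.002,0,0],0.085],
  ],
)

```text
time: 12.52
eef_pos: [0.6064, -0.0337, 0.0265]
tcp_rot: [0.645, 0.764, -0.0, -0.001]
contact_force: [-0.0, 0.1, -0.7]
opening: 0.993
finger_force: 0.0
```

Request:
drive_tool(
  moves=[
    [[0,0,0],[-0.002,0,0],0.085],
    [[0,0,0],[0,0,0],0.085],
  ],
)

```text
time: 12.78
eef_pos: [0.6075, -0.0371, 0.0264]
tcp_rot: [0.646, 0.764, 0.0, 0.0]
contact_force: [1.2, 2.4, 1.6]
opening: 0.998
finger_force: 0.5
```

```bash
python3 - <<'E'
from h import *; from plant import ctrl; import cv2
tcp()
c=ctrl.read_camera("scene")["image"][170:300,110:320,::-1]
cv2.imwrite("pics/s3.png",np.clip(cv2.resize(c,None,fx=3.8,fy=3.8,interpolation=2)*1.6,0,255).astype('uint8'))
E
```

```text
t 12.775 board mm [21.5 36.4 26.4] yaw-board 89.98 zaxis [ 4.e-04 -1.e-04 -1.e+00] F(board) [1.6 2.2 1.6]
```

View pics/s3.png

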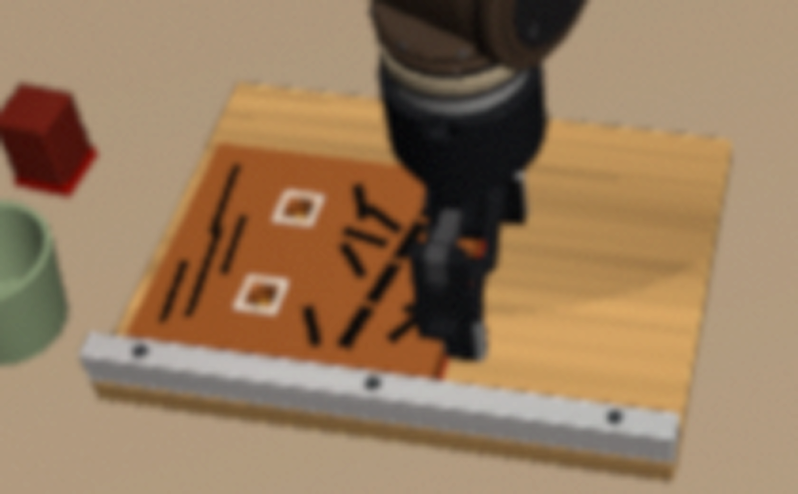

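The block covers its outline, brass shows in both holes ((298,207) and (262,295)), and the force fell to zero as it would when dropping. I'll retract clear and check.

Request:
drive_tool(
  moves=[
    [[0,0,0],[0.01,0,0],0.085],
    [[0,0,0],[0.015,0,0],0.085],
    [[0,0,0],[0,0,-0.05],0.085],
    [[0,0,0],[0,0,-0.06],0.085],
    [[0,0,0],[-0.005,-0.05,-0.03],0.085],
  ],
)

```text
time: 13.45
eef_pos: [0.5579, -0.0249, 0.1713]
tcp_rot: [0.645, 0.764, 0.002, 0.004]
contact_force: [-0.3, -0.2, 1.2]
opening: 0.996
finger_force: 0.0
```

Request:
drive_tool(
  moves=[
    [[0,0,0],[0.05,-0.03,0],0.085],
    [[0,0,0],[0.05,0,0],0.085],
    [[0,0,0],[0.05,0,0],0.085],
    [[0,0,0],[0,0,0],0.085],
  ],
)

```text
time: 13.95
eef_pos: [0.4987, 0.1207, 0.1662]
tcp_rot: [0.644, 0.765, -0.0, -0.0]
contact_force: [0.4, -0.6, -0.5]
opening: 0.996
finger_force: 0.0
```

```bash
python3 - <<'E'
from h import *; from plant import ctrl; import cv2
tcp()
f=lambda c:np.clip(cv2.resize(c,(400,300),interpolation=2)*1.8,0,255).astype('uint8')
a=ctrl.read_camera("top")["image"][::,:,::-1];b=ctrl.read_camera("scene")["image"][:,:,::-1]
cv2.imwrite("pics/end.png",np.vstack([np.hstack([f(a[95:235,235:420]),f(b[180:290,110:260])]),np.hstack([f(a),f(b)])]))
E
```

```text
t 13.95 board mm [-59.5 210.2 166.2] yaw-board 90.3 zaxis [-4.e-04  3.e-04 -1.e+00] F(board) [ 0.3 -0.6 -0.5]
```

View pics/end.png

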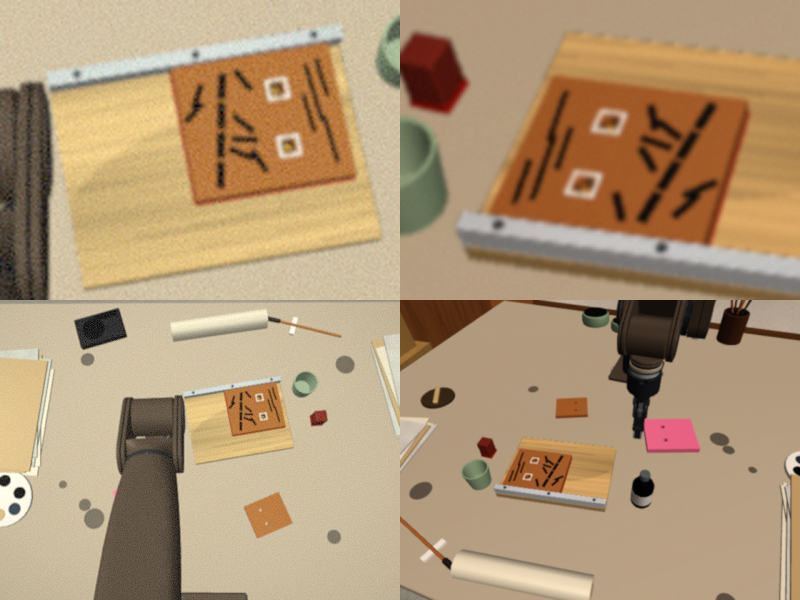

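The block fills its red outline along the fence, with brass visible in both holes. The ink, cup and seal still stand where they were. One numeric check for flatness, then I hand in.

```bash
python3 - <<'E'
from h import *; from plant import ctrl
c=ctrl.read_camera("top")
uv=np.array([(170,69),(333,43),(355,178),(197,203),(277,89),(289,146)])/[400/185,300/140]+[234.6,94.6]
for z,ro in((18,0),(18+80*np.sin(.0698),-.0698)):
    k,r=fit(c,[(70,80,16),(70,-80,16),(-70,-80,16),(-70,80,16),(30,-20,16),(-30,-20,16)],uv,z,ro,[.6,-.1,.1])
    print(rel(B,k),np.abs(r).max(),np.sqrt((r**2).mean()))
E
```

```text
[ 24.38286421 -54.21277567  -0.53591092] 1.7604797276973159 0.7799492537115535
[ 22.82037553 -53.86868736  -1.11251605] 1.2854768844662203 0.7049061393904454
```

```bash
python3 - <<'E'
from h import *; from plant import ctrl; import cv2
out=[]
for n,(u,v) in (("scene",(130,195)),("top",(300,100))):
    c=ctrl.read_camera(n)
    w,h=(110,85);S=7 if n=="scene" else 7
    S=5 if 0 else 3.6
    im=np.clip(cv2.resize(c["image"][v:v+h,u:u+w,::-1],None,fx=S,fy=S,interpolation=2)*1.7,0,255).astype('uint8')
    row=[im.copy()]
    for z,ro in((18,0),(18+80*np.sin(.0698),-.0698)):
        P=lambda p:proj(c,Ro.from_euler('ZX',[B[2],ro]).apply(np.array(p)*1e-3)+np.r_[B[:2]+Ro.from_euler('z',B[2]).apply([.025,-.055,0])[:2],z*1e-3])
        q=((P([(70,80,16),(70,-80,16),(-70,-80,16),(-70,80,16)])-[u-.5,v-.5])*S).astype(np.int32)
        i2=im.copy();cv2.polylines(i2,[q],True,(255,255,0) if ro==0 else (255,0,255),1)
        row.append(i2)
    out.append(np.hstack(row[1:]))
o=np.vstack(out);print(o.shape);cv2.imwrite("pics/chk.png",cv2.resize(o,(792,min(600,o.shape[0]))))
E
```

```text
(612, 792, 3)
```

View pics/chk.png

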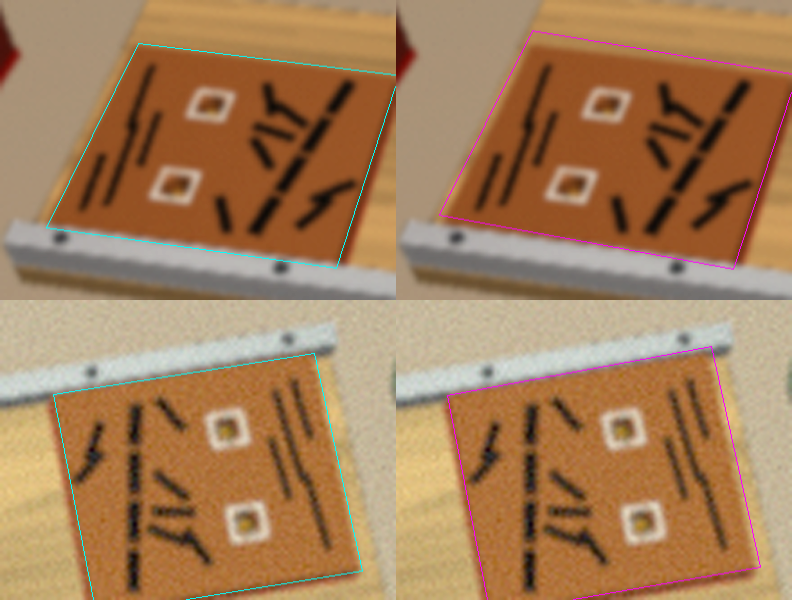

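The cyan outline (block flat at home) matches the block's edges in both views. The magenta outline (still tilted) is off at the −y edge in both. So the block is down flat, and I hand in.

```bash
python3 -c "
from plant import ctrl;print(ctrl.sign_off())"
```

```text
the job is handed in; nothing more can be done
None
```

The block is squared against the fence, with both holes over the pins and lying flat on the board by the final camera check; the ink bottle, water cup and seal stone were left untouched, and the job was handed in at about 14 s of the 51 s allowed.

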